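Take down the drip stack after brewing

ROBOT

A 6-joint arm with a two-finger parallel gripper is mounted at the origin on a cart in front of the work surface, level with it; the furniture and walls round the work are solid. World frame = base frame: x ahead of the robot, y to its left, z up, the work surface at z = 0. Lengths are in m, angles in degrees, forces in N, time in s.
With the tool pointing down it reaches from about 0.325 to 0.925 m from the base axis. Payload 3.1 kg.
Tool frame: the origin (TCP) lies between the finger pads; the fingertips stand 19 mm ahead of it and the grasp point (between the pads) is the TCP; x points along the fingers, y is the direction in which the jaws open and shut, and the axes are right-handed (so a half turn about x gives the same grasp; the last joint's range is limited). The gripper opens to 85 mm and grips with 20 to 120 N. Pads are 22 mm wide; open, the fingers measure 114 mm over their backs; the gripper's body (76 mm by 85 mm) begins 54 mm behind the grasp point. The pads swing forward as they close: fully open they stand 13 mm farther back than shut.
Start: joints at [-75.756, 12.427, 92.441, -0, 75.132, -6.429], TCP at [0.221, -0.585, 0.25] pointing down, gripper open.
Joint ranges: [-157.48, 157.48], [-44.54, 120.13], [17.64, 146.25], [-64.5, 244.5], [7.68, 150.69], [-147.95, 147.95]. Speed limits (degrees/s): [159.86, 159.86, 180, 180, 180, 180].

INTERFACE

Orientations are given as [roll, pitch, yaw] about the fixed x, y, z axes, in that order (R = Rz(yaw) Ry(pitch) Rx(roll)).
In Python, from rig import robot, vision gives the robot as it stands.
- The arm moves only by the tool servo_tool, never from a script. Its argument "series" is a list that holds one entry, the list of rows, each a list of 4 numbers: the shift along the world's x, y, z in mm, then the turn about the world's z in rad. A call has 1 to 10 rows; each row is the pose to reach, as a shift and turn from the pose commanded when the call began; what a row does not reach only later rows make up. A row lasts 1/12 s, in which the tool goes at most 41.7 mm and 7.16 degrees, less where a joint would pass 70% of its speed; a pose out of reach is approached as far as the arm can. A call with a gripper value outside its range is refused whole. "gripper" is the opening, from 0 (shut) to 1 (fully open), set as the call begins (left out, the last holds). The fingers move at their own pace and stop on an object; "newtons" is the grip in N (left out, the last holds). Time passes only in rows, so rows that repeat a pose let the fingers close. It gives the time, the measured TCP pose, the force and the opening at its end, in the units of the state.
- robot.sense(): the state, without advancing time (a new reading comes with each control period).
- vision.camera(name): name is "scene" or "top"; returns (picture, depth): 480x640x3 uint8, blue, green, red; 480x640 float32, m along the optical axis (not along the pixel's ray), 0 where there is no reading.
- vision.camera_info(name): a dict with "K" (3x3 intrinsics, pixels), "rvec" (rotation vector, rad) and "tvec" (3), from world to camera coordinates, as OpenCV has them. Camera axes: x right, y down, z forward; pixel columns grow to the right and rows downward; lengths in m; the calibration is good to about 2 mm. A picture is of the moment at which its call begins. camera_info takes no time and is no camera call.
- robot.hand_in(): hands the job in, once; it reports no verdict.
The state is a dict: "t": time; "joint_pos": joint angles; "qd": joint speeds; "joint_torque": joint torques, N m; "ee_pos": TCP position; "orientation": TCP orientation; "wrist_force": force on the tool from outside, world axes, zero at the start; "wrist_torque": the same for the moment, N m; "grip_width": finger opening in m.
Only numpy, scipy, OpenCV 4.12 (cv2) and the standard library are available. Lean on these libraries where they do the work, as an engineer would, in place of code of your own. Each camera call takes 0.05 s, during which the arm holds its last target. There are 200 camera calls.

TASK

The drip is through, so take the stack apart: hang the steel filter by its rim in the drip cup, seat the ceramic dripper in the hole of its wooden stand, stand the server on the plate of the warmer inside the raised ring, and close the server with its lid. Keep server and dripper upright, seat everything level, and do not knock the cream jug, the sand timer or the milk tin about.

Things in the scene. Friction and masses are not known exactly. Their poses are not given: they have to be found in the camera images.
- server: Steel coffee server, foot of the stack, loose: 95 mm high, foot 84, belly 90 mm across, straight neck 62 mm across from 66 mm up to the rim, mouth 54 mm inside. Black loop handle on +y, out to 78 mm from the axis, 18 to 94 mm high; small spout lip on -y. Up to 0.46 kg. Origin: centre of underside, z up. Grip across the neck along x.
- dripper: White ceramic dripper on the server (origin 87 mm above the server's), loose. Spigot below: 44 mm across, 8 mm long. Flange 84 mm across, 8 to 13 mm above the origin. Cup above: 62 mm across (54 inside), straight from 35 mm to the rim at 63 mm. Loop handle on +y, out to 56 mm. 0.16 to 0.26 kg. Origin: centre of spigot's underside, z up. Grip across the cup's rim along x.
- filter: Steel filter basket hanging in the dripper (origin 23 mm above the dripper's), loose, 60 g: tapered basket 40 mm deep, 44 mm across at most, under a flat rim 60 mm across, 40 to 43 mm above the origin. Over it a wire bail along x with a black grip sleeve 10 mm thick, 34 mm long, centred 70 mm above the origin: pinch along y. Origin: centre of basket's underside, z up.
- server_lid: The server's lid, alone on the worktop, loose, 60 g: black rubber plug 45 mm across, 8 mm deep, under a steel disc 64 mm across, 8 mm above the origin, rising to 16 mm at the dark wooden knob, 19 mm across from 26 to 35 mm, top at 38 mm. Origin: centre of plug's underside, z up. Seated on the server: plug in the mouth, origin 87 mm above the server's.
- drip_cup: Drip cup, the filter's place, fixed: plain steel cup without handle, 58 mm across (foot 68), 62 mm high, mouth 52 mm inside. The filter hangs in it by its rim, filter origin then 22 mm above the cup's. Origin: centre of underside.
- dripper_stand: Dripper stand, the dripper's place, fixed: square wooden board 104 mm wide, top 40 mm high, on four short steel legs over a steel drip tray. A 52 mm round hole in the middle takes the dripper's spigot, the flange lies on the board; dripper origin then 32 mm above the stand's. Origin: centre of underside.
- warmer: Flat round electric warmer, the server's place, fixed: black base 120 mm across, steel ring 112 mm across outside, 100 inside, top 17 mm high, round a dark plate 12 mm high on which the server stands (server origin 12 mm above the warmer's). Small control tab on -x, out to 70 mm. Origin: centre of underside.
- cream_jug: Small steel cream jug with a handle, 58 x 82 mm, 64 mm high, among the drip things. Bystander, loose. Origin: centre of underside.
- hourglass: Wooden sand timer, 56 mm across, 108 mm high, near the front edge to the left. Bystander, loose. Origin: centre of underside.
- milk_tin: Milk tin, 58 mm across, 72 mm high, at the back beside the stove. Bystander, loose. Origin: centre of underside.

How it is judged (in metres and radians):
At the end, for the whole second after the job is handed in: Filter in the drip cup, dripper in the stand's hole and lid in the server's mouth, each within 9 mm of centre; server on the warmer's plate within 12 mm; all within 4 mm of their seated height, tilted less than 0.08 rad and at rest (horizontal distance between filter and drip_cup below 0.009 m and z of filter in the frame of drip_cup between 0.018 and 0.026 m and angle between each of filter, dripper, server, server_lid's own z axis and vertical below 0.08 rad and linear speed of each of filter, dripper, server, server_lid below 0.02 m/s and angular speed of each of filter, dripper, server, server_lid below 0.2 rad/s and horizontal distance between dripper and dripper_stand below 0.009 m and z of dripper in the frame of dripper_stand between 0.028 and 0.036 m and horizontal distance between server and warmer below 0.012 m and z of server in the frame of warmer between 0.008 and 0.016 m and horizontal distance between server_lid and server below 0.009 m and z of server_lid in the frame of server between 0.083 and 0.091 m); the robot touches nothing.
It fails at once if the cream jug is pushed more than 30 mm from where it stood or knocked over (distance of cream_jug from where it was at the start of the episode above 0.03 m or angle between cream_jug's own z axis and vertical above 0.4 rad).
It fails at once if the sand timer is pushed more than 30 mm from where it stood or knocked over (distance of hourglass from where it was at the start of the episode above 0.03 m or angle between hourglass's own z axis and vertical above 0.4 rad).
It fails at once if the milk tin is pushed more than 30 mm from where it stood or knocked over (distance of milk_tin from where it was at the start of the episode above 0.03 m or angle between milk_tin's own z axis and vertical above 0.4 rad).
It fails at once if the server is tipped more than about 40 degrees (angle between server's own z axis and vertical above 0.7 rad).
It fails at once if the dripper is tipped more than about 40 degrees (angle between dripper's own z axis and vertical above 0.7 rad).
It also fails if it takes over 120 s, if anything falls off the work surface, if the arm or the gripper's body presses on something with over 40 N, if the wrist force passes 120 N, or if a joint passes its speed limit or range.

## Working session

There is one attempt and no reset: what is moved stays moved. The work goes in short steps, Python scripts to look and compute and a tool call to move; the robot and the scene stay as the last step left them, time stands still between calls to the robot, and variables do not carry over. Pictures are saved under pics/ and viewed, about 12 in all and at most 16, crops included, and the job is handed in when it is done.

Besides the shell and the picture viewer there is one more tool, called after "Request:" by a JSON object that holds its "method" and its "body", one argument or row to a line. servo_tool: Moves the arm, as the interface text tells. Its arguments: {"type":"object","properties":{"series":{"type":"array","items":{"type":"array","items":{"type":"array","items":{"type":"number"}}}},"gripper":{"type":"number"},"newtons":{"type":"number"}},"required":["series"]}

```bash
ls; mkdir -p pics; cat > h.py <<'E'
import numpy as np, cv2
from rig import robot, vision
def cam(n):
    im,d=vision.camera(n); i=vision.camera_info(n)
    K=np.array(i["K"],float); R=cv2.Rodrigues(np.array(i["rvec"],float))[0]; t=np.array(i["tvec"],float).ravel()
    return im,d,K,R,t
def cloud(d,K,R,t):
    v,u=np.mgrid[:d.shape[0],:d.shape[1]]
    p=np.stack([(u-K[0,2])/K[0,0]*d,(v-K[1,2])/K[1,1]*d,d],-1)
    w=(p-t)@R
    w[d==0]=np.nan
    return w
def plane(u,v,z,K,R,t):
    r=R.T@np.array([(u-K[0,2])/K[0,0],(v-K[1,2])/K[1,1],1]); c=-R.T@t
    return c+r*(z-c[2])/r[2]
E
python3 - <<'E'
from h import *
s=robot.sense(); print(s)
for n in("scene","top"):
    im,d,K,R,t=cam(n); cv2.imwrite(f"pics/{n}0.png",im); np.savez(f"{n}0.npz",im=im,d=d,K=K,R=R,t=t); print(n,K[0,0],-R.T@t,R[2])
E
```

```text
pics
{'t': 0.0, 'joint_pos': array([-7.57543290e+01,  1.24767155e+01,  9.25287535e+01,  1.41914855e-03,
        7.51320410e+01, -6.43122345e+00]), 'qd': array([ 0.05509242, -0.0227088 ,  0.04293341,  0.1121718 ,  0.04938345,
       -0.06145454]), 'joint_torque': array([ 1.05114654e-03, -3.96848989e+01, -3.03849149e+01, -2.86112970e-05,
        9.87054926e-03, -1.10063212e-05]), 'ee_pos': array([ 0.22049563, -0.58399059,  0.24896617]), 'orientation': array([-97.0023533 ,  89.86248315, 103.67417539]), 'wrist_force': array([ 0.24531005, -0.81293649, -0.00285945]), 'wrist_torque': array([-0.02150631,  0.00500239, -0.02918508]), 'grip_width': 0.08510593634646098}
scene 464.1900671097264 [0.29185221 0.57045967 0.87127551] [ 0.25798979 -0.57179124 -0.77877856]
top 527.9348794945702 [0.33497963 0.00707332 1.34123801] [ 0.16725997 -0.01971536 -0.98571568]
```

View pics/scene0.png

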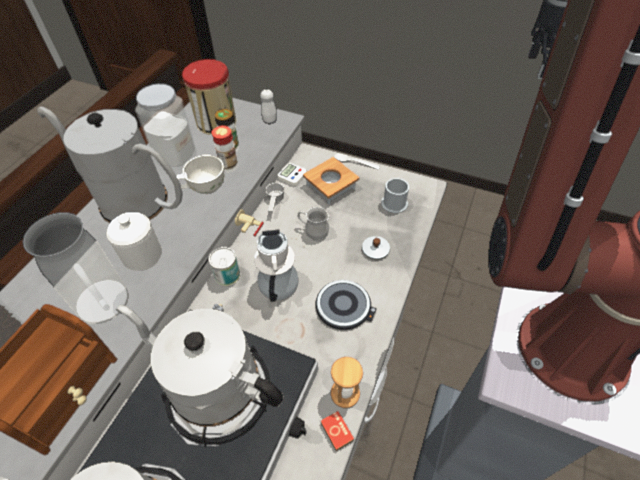

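View pics/top0.png

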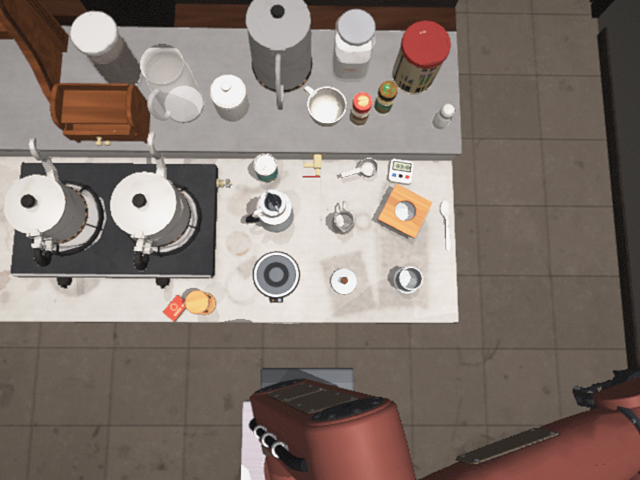

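The top view has +x up and +y to the left. The stack is at about (275,210), warmer (276,275), lid (344,281), drip cup (408,279), stand (404,211) and jug (343,219). The tin is at (265,167) and the hourglass at (200,301). Next I'll zoom in and measure.

```bash
cat > m.py <<'E'
from h import *
T=np.load("top0.npz"); S=np.load("scene0.npz")
a=cv2.resize(T["im"][150:310,180:450],None,fx=2.9,fy=2.9,interpolation=cv2.INTER_CUBIC)
cv2.imwrite("pics/topz.png",a)
b=cv2.resize(S["im"][140:420,200:450],None,fx=2.1,fy=2.1,interpolation=cv2.INTER_CUBIC); cv2.imwrite("pics/scz.png",b)
for n,D in(("T",T),("S",S)):
    W=cloud(D["d"],D["K"],D["R"],D["t"]); im=D["im"]
    # counter region clusters above z=0.01
    ok=(W[...,2]>0.02)&(W[...,2]<0.3)&(W[...,0]>0.3)&(W[...,0]<0.72)&(W[...,1]>-0.4)&(W[...,1]<0.3)
    nn,l,st,c=cv2.connectedComponentsWithStats(ok.astype(np.uint8))
    for k in range(1,nn):
        if st[k,4]<60: continue
        P=W[l==k]; zt=np.percentile(P[:,2],97); Q=P[P[:,2]>zt-.012]
        print(n,c[k].round(),st[k,4],"x",P[:,0].min().round(3),P[:,0].max().round(3),"y",P[:,1].min().round(3),P[:,1].max().round(3),"zt",zt.round(3),"topmid",((Q.min(0)+Q.max(0))/2).round(3))
W=cloud(T["d"],T["K"],T["R"],T["t"])
for u,v in((300,240),(430,300),(300,140),(430,140),(250,130),(300,156),(155,205)): print((u,v),W[v,u].round(3))
E
python3 m.py
```

```text
T [198. 221.] 3795 x 0.448 0.72 y 0.197 0.3 zt 0.216 topmid [0.592 0.295 0.216]
T [265. 174.] 221 x 0.699 0.72 y 0.084 0.136 zt 0.074 topmid [0.71  0.11  0.071]
T [404. 211.] 1379 x 0.552 0.691 y -0.312 -0.174 zt 0.045 topmid [ 0.622 -0.243  0.04 ]
T [272. 211.] 1292 x 0.569 0.65 y 0.042 0.157 zt 0.184 topmid [0.613 0.085 0.181]
T [342. 221.] 266 x 0.562 0.643 y -0.113 -0.058 zt 0.066 topmid [ 0.6   -0.086  0.062]
T [409. 279.] 240 x 0.419 0.475 y -0.278 -0.22 zt 0.065 topmid [ 0.447 -0.249  0.06 ]
T [197. 302.] 478 x 0.359 0.414 y 0.232 0.287 zt 0.112 topmid [0.386 0.26  0.108]
S [331. 177.] 1109 x 0.55 0.689 y -0.309 -0.17 zt 0.041 topmid [ 0.619 -0.24   0.036]
S [396. 191.] 546 x 0.418 0.474 y -0.277 -0.216 zt 0.062 topmid [ 0.446 -0.246  0.057]
S [316. 221.] 565 x 0.562 0.642 y -0.113 -0.055 zt 0.063 topmid [ 0.599 -0.085  0.059]
S [258. 227.] 87 x 0.699 0.72 y -0.024 0.02 zt 0.057 topmid [ 0.709 -0.002  0.051]
S [275. 264.] 2266 x 0.567 0.654 y 0.051 0.16 zt 0.18 topmid [0.611 0.087 0.177]
S [229. 268.] 406 x 0.697 0.72 y 0.087 0.141 zt 0.071 topmid [0.709 0.114 0.066]
S [219. 312.] 191 x 0.56 0.698 y 0.197 0.3 zt 0.222 topmid [0.592 0.296 0.22 ]
S [283. 361.] 2227 x 0.446 0.61 y 0.237 0.3 zt 0.065 topmid [0.528 0.27  0.08 ]
S [346. 376.] 987 x 0.357 0.412 y 0.234 0.289 zt 0.109 topmid [0.384 0.261 0.105]
(300, 240) [0.549 0.021 0.002]
(430, 300) [ 0.398 -0.31  -0.001]
(300, 140) [0.782 0.022 0.101]
(430, 140) [ 0.787 -0.299  0.098]
(250, 130) [0.808 0.146 0.099]
(300, 156) [0.766 0.023 0.027]
(155, 205) [0.587 0.331 0.228]
```

View pics/topz.png

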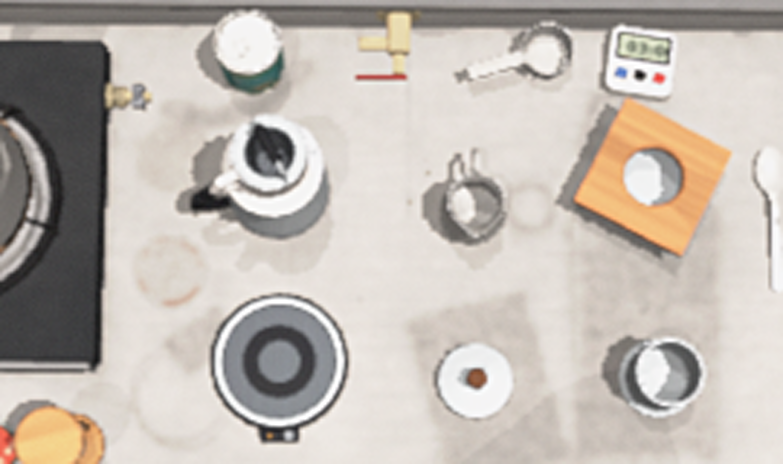

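View pics/scz.png

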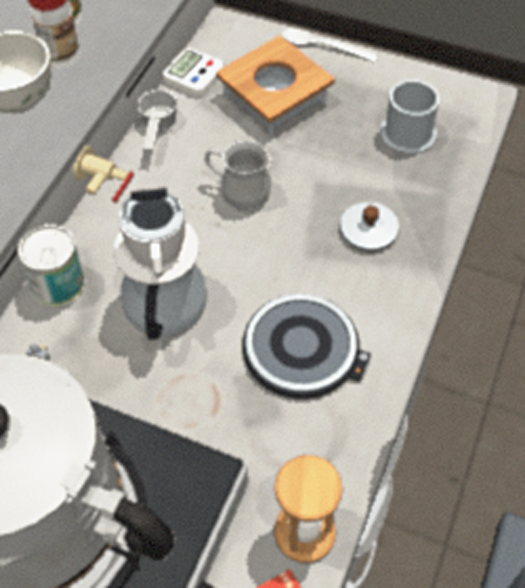

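```bash
cat > m2.py <<'E'
from h import *
def circ(P):
    c,r=cv2.minEnclosingCircle((P[:,:2]*1000).astype(np.float32)); 
    # algebraic fit over hull
    h=cv2.convexHull((P[:,:2]*1000).astype(np.float32))[:,0]
    A=np.c_[2*h,np.ones(len(h))]; s=np.linalg.lstsq(A,(h**2).sum(1),rcond=None)[0]
    return np.round(c,1),round(r,1),s[:2].round(1),round(float(np.sqrt(s[2]+s[0]**2+s[1]**2)),1)
for n in("top","scene"):
    D=np.load(n+"0.npz"); im=D["im"].astype(int); W=cloud(D["d"],D["K"],D["R"],D["t"]); x,y,z=np.moveaxis(W,-1,0)
    print("==",n)
    near=lambda cx,cy,r:np.hypot(x-cx,y-cy)<r
    dark=im.max(-1)<80
    m=near(.61,.088,.06)&(z>.165)&(z<.2)
    P=W[m]; print("bail",m.sum(),P.mean(0).round(4)); 
    Q=P[P[:,2]>.173]; c,s,v=np.linalg.svd(Q[:,:2]-Q[:,:2].mean(0)); print(" sleeve mid",((Q.min(0)+Q.max(0))/2).round(4),Q.mean(0).round(4),"dir deg",np.degrees(np.arctan2(v[0,1],v[0,0])).round(1),len(Q), "z",Q[:,2].max().round(3))
    m=near(.61,.088,.045)&(z>.146)&(z<.158); print("rim",m.sum(),circ(W[m]))
    m=near(.61,.088,.07)&(z>.094)&(z<.106); print("flange",m.sum(),circ(W[m]))
    r=np.hypot(x-.61,y-.088); m=(r>.045)&(r<.085)&(z>.02)&(z<.1)&dark&(y>.088)
    P=W[m]; print("server handle",m.sum(),P.mean(0).round(4),P[np.argmax(r[m])].round(4))
    m=(r>.035)&(r<.06)&(z>.11)&(z<.15); print("drip handle",m.sum(),W[m].mean(0).round(4))
    m=near(.46,.08,.075)&(z>.010)&(z<.022)&(im.min(-1)>150); print("warmer ring",m.sum(),circ(W[m]))
    m=near(.44,-.09,.05)&(z>.007)&(z<.022); print("lid",m.sum(),circ(W[m]))
    m=near(.44,-.09,.05)&(z>.028); print("knob",m.sum(),circ(W[m]),W[m][:,2].max())
    m=near(.447,-.248,.05)&(z>.055)&(z<.07); print("dripcup",m.sum(),circ(W[m]))
    m=near(.62,-.24,.08)&(z>.034)&(z<.046)&(im[...,2]-im[...,0]>60); rc=cv2.minAreaRect((W[m][:,:2]*1000).astype(np.float32)); print("stand",rc)
    m=near(.6,-.086,.06)&(z>.02); print("jug",circ(W[m]))
    m=(z>.02)&near(.72,.11,.05)&(x<.76); print("tin",W[m].min(0).round(3),W[m].max(0).round(3))
E
python3 m2.py
```

```text
== top
bail 78 [0.6107 0.0837 0.1822]
 sleeve mid [0.6118 0.0846 0.1814] [0.6112 0.084  0.1829] dir deg -150.2 74 z 0.19
rim 329 (array([607.6,  92. ]), 38.3, array([610.3,  90.8]), 33.3)
flange 309 (array([613.3,  85.6]), 41.7, array([613. ,  85.5]), 41.2)
server handle 59 [0.5917 0.1423 0.0636] [0.5857 0.1535 0.0658]
drip handle 35 [0.5879 0.1242 0.1368]
warmer ring 362 (array([453.4,  77.9]), 64.0, array([458.4,  81.4]), 57.1)
lid 442 (array([443.9, -93. ]), 35.9, array([444.1, -89.6]), 31.8)
knob 45 (array([443.6, -87.9]), 9.2, array([443.6, -87.8]), 8.9) 0.043254994447148976
dripcup 102 (array([ 447.8, -248.8]), 29.5, array([ 447.4, -248.6]), 28.6)
stand ((621.157470703125, -243.0045166015625), (103.53585052490234, 106.19502258300781), 62.343936920166016)
jug (array([602.5, -87.1]), 40.4, array([601.9, -85.1]), 34.4)
tin [0.699 0.074 0.02 ] [0.76  0.147 0.108]
== scene
bail 115 [0.6107 0.0878 0.1797]
 sleeve mid [0.612  0.0876 0.1799] [0.6111 0.0881 0.1809] dir deg -151.1 103 z 0.186
rim 328 (array([606.4,  95.7]), 35.1, array([606.9,  95.5]), 31.3)
flange 454 (array([611.1,  88.5]), 41.8, array([611.4,  88.2]), 41.2)
server handle 130 [0.5892 0.1477 0.0727] [0.5844 0.1591 0.0568]
drip handle 61 [0.5863 0.1281 0.1392]
warmer ring 479 (array([453.2,  78.7]), 62.5, array([455.9,  81.5]), 58.2)
lid 411 (array([442.3, -87. ]), 32.1, array([442.3, -86.5]), 31.3)
knob 49 (array([442.1, -85.5]), 8.6, array([442., -85.]), 8.1) 0.04070215275674189
dripcup 129 (array([ 448., -246.]), 31.2, array([ 446.2, -246.8]), 29.2)
stand ((619.3253173828125, -240.86659240722656), (106.6412582397461, 108.29153442382812), 63.1766242980957)
jug (array([601.8, -84. ]), 40.1, array([600. , -84.5]), 33.9)
tin [0.697 0.071 0.02 ] [0.76  0.149 0.103]
```

Measurements, averaged over both views:

| Thing | x (mm) | y (mm) | Note |
|---|---|---|---|
| Stack | 612 | 87 | filter and dripper yaw about 30°, server about 21° |
| Cup | 447 | -248 | |
| Stand | 620 | -242 | |
| Warmer | 457 | 81 | |
| Lid | 443 | -87 | |

The sizes match those given. Now moving over the stack.

Request:
{"method": "servo_tool", "body": {
  "series": [
    [[10, 17, 0, 0.03], [30, 51, 0, 0.06], [50, 86, 0, 0.1], [70, 120, 0, 0.13], [90, 154, 0, 0.163], [110, 189, 0, 0.163], [130, 223, 0, 0.163], [150, 257, 0, 0.163], [170, 292, 0, 0.163], [190, 326, 0, 0.163]]
  ],
  "gripper": 1,
  "newtons": 40
}}

```text
t: 0.93
ee_pos: [0.4109, -0.2567, 0.2499]
orientation: [-80.6, 90.0, 129.4]
wrist_force: [0.7, -0.0, -1.0]
grip_width: 0.0852
```

Request:
{"method": "servo_tool", "body": {
  "series": [
    [[20, 34, 0, 0], [40, 69, 0, 0], [60, 103, 0, 0], [80, 138, 0, 0], [100, 172, 0, 0], [120, 206, 0, 0], [140, 241, 0, 0], [160, 275, 0, 0], [180, 310, 0, 0], [193, 333, 0, 0]]
  ]
}}

```text
t: 1.77
ee_pos: [0.6045, 0.0777, 0.2497]
orientation: [-109.2, 89.9, 101.0]
wrist_force: [-0.8, -0.2, 0.7]
grip_width: 0.0855
```

Request:
{"method": "servo_tool", "body": {
  "series": [
    [[8, 13, 0, 0], [8, 13, 0, 0], [8, 13, -10, 0], [8, 13, -20, 0], [8, 13, -30, 0], [8, 13, -30, 0]]
  ]
}}

```text
t: 2.27
ee_pos: [0.6089, 0.0856, 0.2162]
orientation: [-25.6, 89.6, -175.7]
wrist_force: [-0.6, -0.7, -0.7]
grip_width: 0.0849
```

Request:
{"method": "servo_tool", "body": {
  "series": [
    [[0, 0, -10, 0], [0, 0, -20, 0], [0, 0, -30, 0], [0, 0, -38, 0], [0, 0, -38, 0], [0, 0, -38, 0]]
  ]
}}

```text
t: 2.77
ee_pos: [0.611, 0.0872, 0.1812]
orientation: [-27.9, 89.9, -177.9]
wrist_force: [-0.4, 0.0, 0.0]
grip_width: 0.085
```

```bash
python3 - <<'E'
from h import *
o=[]
for n,(a,b,c,d) in(("scene",(180,330,190,330)),("top",(120,260,200,350))):
    im,_,K,R,t=cam(n); o.append(cv2.resize(im[a:b,c:d],(390,400)))
    if n=="scene": print(robot.sense()["ee_pos"])
cv2.imwrite("pics/p1.png",np.hstack(o))
E
```

```text
[0.61164681 0.08728541 0.18208632]
```

View pics/p1.png

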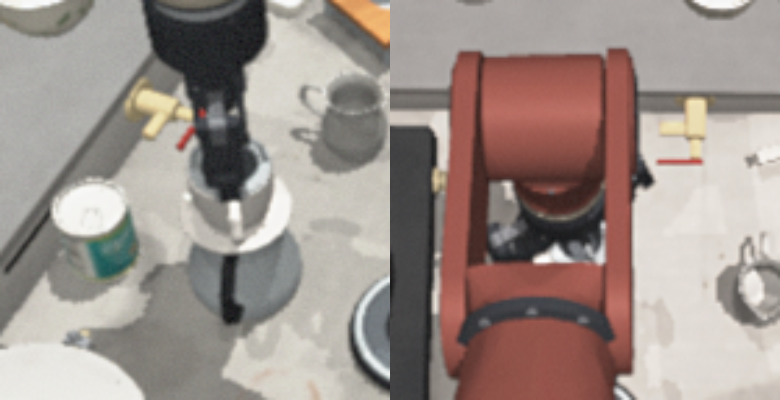

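The open fingers straddle the bail above the dripper, and both bystanders are clear. Closing.

Request:
{"method": "servo_tool", "body": {
  "series": [
    [[0, 0, 0, 0], [0, 0, 0, 0], [0, 0, 0, 0], [0, 0, 0, 0], [0, 0, 0, 0], [0, 0, 0, 0], [0, 0, 0, 0], [0, 0, 0, 0], [0, 0, 0, 0], [0, 0, 0, 0]]
  ],
  "gripper": 0
}}

```text
t: 3.7
ee_pos: [0.6118, 0.0872, 0.1825]
orientation: [149.8, 90.0, -0.2]
wrist_force: [0.6, 0.0, 1.4]
grip_width: 0.0082
```

Request:
{"method": "servo_tool", "body": {
  "series": [
    [[0, 0, 5, 0], [0, 0, 12, 0], [0, 0, 20, 0], [0, 0, 30, 0], [0, 0, 42, 0], [0, 0, 56, 0], [0, 0, 72, 0], [0, 0, 88, 0], [0, 0, 100, 0], [0, 0, 108, 0]]
  ]
}}

```text
t: 4.53
ee_pos: [0.6127, 0.0873, 0.2937]
orientation: [151.9, 89.8, 2.0]
wrist_force: [0.1, 0.1, 0.1]
grip_width: 0.0085
```

```bash
python3 - <<'E'
from h import *
im,d,K,R,t=cam("scene"); s=robot.sense(); print(s["ee_pos"],s["grip_width"],s["wrist_force"])
cv2.imwrite("pics/p2.png",cv2.resize(im[130:330,180:420],None,fx=2,fy=2))
E
```

```text
[0.61320944 0.08730222 0.29482327] 0.00862533610640392 [-0.57454842 -0.09489675  0.70286229]
```

View pics/p2.png

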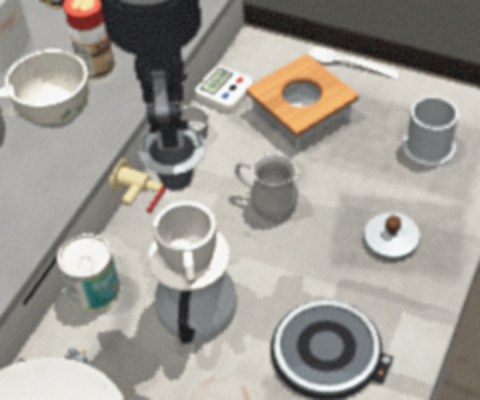

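The filter hangs level from the gripper at about (172,155) in the crop, and the dripper and server are unmoved. Carrying it to the cup.

Request:
{"method": "servo_tool", "body": {
  "series": [
    [[-4, -8, 0, 0], [-12, -24, 0, 0], [-24, -48, 0, 0], [-38, -77, 0, 0], [-52, -106, 0, 0], [-66, -135, 0, 0], [-80, -163, 0, 0], [-94, -192, 0, 0], [-108, -220, 0, 0], [-122, -248, 0, 0]]
  ]
}}

```text
t: 5.42
ee_pos: [0.4875, -0.162, 0.2888]
orientation: [-48.0, 89.8, 162.0]
wrist_force: [0.4, -0.1, -1.2]
grip_width: 0.0084
```

Request:
{"method": "servo_tool", "body": {
  "series": [
    [[-13, -26, 0, 0], [-24, -49, 0, 0], [-33, -67, 0, 0], [-39, -80, 0, 0], [-43, -87, 0, 0], [-43, -87, -20, 0], [-43, -87, -45, 0], [-43, -87, -70, 0], [-43, -87, -80, 0], [-43, -87, -80, 0]]
  ]
}}

```text
t: 6.25
ee_pos: [0.4441, -0.2458, 0.2062]
orientation: [-67.0, 89.5, 143.0]
wrist_force: [-0.9, 0.2, 0.0]
grip_width: 0.0087
```

```bash
python3 - <<'E'
from h import *
from m2 import circ
s=robot.sense(); print(s["ee_pos"])
p=s["ee_pos"]
for n in("scene","top"):
    im,d,K,R,t=cam(n); W=cloud(d,K,R,t); cv2.imwrite(f"pics/{n}3.png",im)
    r=np.hypot(W[...,0]-p[0],W[...,1]-p[1]); z=W[...,2]
    m=(r<.045)&(z>.155)&(z<.185)
    print(n,m.sum(),circ(W[m]),np.median(z[m]), np.linalg.lstsq(np.c_[W[m][:,:2],np.ones(m.sum())],W[m][:,2],rcond=None)[0])
    m=(r<.045)&(z>.054)&(z<.070); print("cup",m.sum(),circ(W[m]) if m.sum()>5 else 0)
E
```

```text
== top
bail 78 [0.6107 0.0837 0.1822]
 sleeve mid [0.6118 0.0846 0.1814] [0.6112 0.084  0.1829] dir deg -150.2 74 z 0.19
rim 329 (array([607.6,  92. ]), 38.3, array([610.3,  90.8]), 33.3)
flange 309 (array([613.3,  85.6]), 41.7, array([613. ,  85.5]), 41.2)
server handle 59 [0.5917 0.1423 0.0636] [0.5857 0.1535 0.0658]
drip handle 35 [0.5879 0.1242 0.1368]
warmer ring 362 (array([453.4,  77.9]), 64.0, array([458.4,  81.4]), 57.1)
lid 442 (array([443.9, -93. ]), 35.9, array([444.1, -89.6]), 31.8)
knob 45 (array([443.6, -87.9]), 9.2, array([443.6, -87.8]), 8.9) 0.043254994447148976
dripcup 102 (array([ 447.8, -248.8]), 29.5, array([ 447.4, -248.6]), 28.6)
stand ((621.157470703125, -243.0045166015625), (103.53585052490234, 106.19502258300781), 62.343936920166016)
jug (array([602.5, -87.1]), 40.4, array([601.9, -85.1]), 34.4)
tin [0.699 0.074 0.02 ] [0.76  0.147 0.108]
== scene
bail 115 [0.6107 0.0878 0.1797]
 sleeve mid [0.612  0.0876 0.1799] [0.6111 0.0881 0.1809] dir deg -151.1 103 z 0.186
rim 328 (array([606.4,  95.7]), 35.1, array([606.9,  95.5]), 31.3)
flange 454 (array([611.1,  88
[... 392 characters left out ...]
., -246.]), 31.2, array([ 446.2, -246.8]), 29.2)
stand ((619.3253173828125, -240.86659240722656), (106.6412582397461, 108.29153442382812), 63.1766242980957)
jug (array([601.8, -84. ]), 40.1, array([600. , -84.5]), 33.9)
tin [0.697 0.071 0.02 ] [0.76  0.149 0.103]
[ 0.44409884 -0.24576477  0.20616027]
scene 292 (array([ 441.4, -243.9]), 31.4, array([ 442.4, -243.1]), 29.6) 0.1736841554314384 [-0.05511459  0.13015879  0.22553821]
cup 148 (array([ 447.3, -247. ]), 30.7, array([ 446.7, -247. ]), 29.4)
top 57 (array([ 443. , -244.3]), 28.8, array([ 444.4, -245.8]), 28.9) 0.17828326258037666 [-0.13584204  0.17740705  0.2788173 ]
cup 33 (array([ 446.9, -247.7]), 28.4, array([ 446.9, -247.8]), 28.2)
```

Request:
{"method": "servo_tool", "body": {
  "series": [
    [[1, -1, 0, 0], [1, -1, 0, 0], [1, -1, 0, 0], [1, -1, 0, 0]]
  ]
}}

```text
t: 6.68
ee_pos: [0.4483, -0.2492, 0.2116]
orientation: [113.3, 89.9, -36.7]
wrist_force: [0.4, 0.2, -0.3]
grip_width: 0.008
```

```bash
python3 - <<'E'
s=open('m2.py').read(); i=s.index("def circ"); j=s.index("for n in("); open('h.py','a').write(s[i:j])
E
cat > f.py <<'E'
from h import *
s=robot.sense(); p=s["ee_pos"]; print(p.round(4),s["orientation"].round(1))
o=[]
for n in("scene","top"):
    im,d,K,R,t=cam(n); W=cloud(d,K,R,t); o.append(cv2.resize(im[150:250,340:460],None,fx=4,fy=4))
    r=np.hypot(W[...,0]-p[0],W[...,1]-p[1]); z=W[...,2]; m=(r<.045)&(z>.165)&(z<.19)&(r>.018)&(im.min(-1)>110)
    print(n,m.sum(),circ(W[m]),np.median(z[m]),np.linalg.lstsq(np.c_[W[m][:,:2]-p[:2],np.ones(m.sum())],W[m][:,2],rcond=None)[0].round(3))
    m=(r<.045)&(z>.054)&(z<.070); print("cup",m.sum(),circ(W[m]))
cv2.imwrite("pics/p3.png",o[0])
E
python3 f.py
```

```text
[ 0.4483 -0.2492  0.2116] [113.3  89.9 -36.7]
scene 147 (array([ 447.1, -246.5]), 29.7, array([ 446.6, -246.1]), 28.9) 0.18072124925241076 [0.009 0.001 0.181]
cup 146 (array([ 447.1, -248.1]), 31.9, array([ 446.9, -247.2]), 29.5)
top 53 (array([ 445., -245.]), 29.6, array([ 448. , -248.9]), 29.2) 0.18109406636994246 [ 0.018 -0.005  0.181]
cup 35 (array([ 446.8, -247.6]), 28.7, array([ 447.1, -248.2]), 28.3)
```

View pics/p3.png

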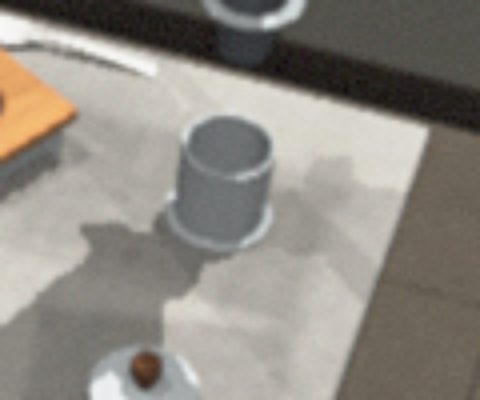

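The filter rim is level and centred over the cup within about 1 mm. The seated TCP height should be about 0.093. Lowering.

Request:
{"method": "servo_tool", "body": {
  "series": [
    [[0, 0, -10, 0], [0, 0, -25, 0], [0, 0, -40, 0], [0, 0, -55, 0], [0, 0, -66, 0], [0, 0, -76, 0], [0, 0, -86, 0], [0, 0, -94, 0], [0, 0, -102, 0], [0, 0, -108, 0]]
  ]
}}

```text
t: 7.62
ee_pos: [0.4476, -0.2487, 0.1015]
orientation: [-73.5, 90.0, 136.5]
wrist_force: [-0.7, -0.2, 0.2]
grip_width: 0.008
```

Request:
{"method": "servo_tool", "body": {
  "series": [
    [[0, 0, -3, 0], [0, 0, -6, 0], [0, 0, -8, 0], [0, 0, -8, 0], [0, 0, -8, 0]]
  ]
}}

```text
t: 8.03
ee_pos: [0.4481, -0.2491, 0.0947]
orientation: [113.4, 89.9, -36.5]
wrist_force: [-1.0, -0.0, -0.3]
grip_width: 0.0084
```

Request:
{"method": "servo_tool", "body": {
  "series": [
    [[0, 0, -1, 0], [0, 0, -2, 0], [0, 0, -2, 0], [0, 0, -2, 0]]
  ]
}}

```text
t: 8.37
ee_pos: [0.4482, -0.2491, 0.0944]
orientation: [98.7, 90.0, -51.3]
wrist_force: [-3.6, 2.0, 9.2]
grip_width: 0.0085
```

```bash
python3 - <<'E'
from h import *
s=robot.sense(); p=s["ee_pos"]; print(p.round(4),s["wrist_force"])
for n in("scene","top"):
    im,d,K,R,t=cam(n); W=cloud(d,K,R,t)
    r=np.hypot(W[...,0]-p[0],W[...,1]-p[1]); z=W[...,2]; m=(r<.045)&(z>.05)&(z<.08)&(r>.016)&(im.min(-1)>110)
    print(n,m.sum(),circ(W[m]),np.median(z[m]),np.linalg.lstsq(np.c_[W[m][:,:2]-p[:2],np.ones(m.sum())],W[m][:,2],rcond=None)[0].round(3))
    if n=="scene": cv2.imwrite("pics/p4.png",cv2.resize(im[150:250,340:460],None,fx=4,fy=4))
E
```

```text
[ 0.4482 -0.2491  0.0944] [-3.59217942  1.99656629  9.24560572]
scene 168 (array([ 445.7, -244.7]), 30.5, array([ 446.2, -245.1]), 29.4) 0.06375672840657248 [ 0.06  -0.12   0.065]
top 1 (array([ 422.9, -262.1]), 0.0, array([ 211.5, -131.1]), 248.8) 0.07159348527269377 [-0.002 -0.001  0.072]
```

View pics/p4.png

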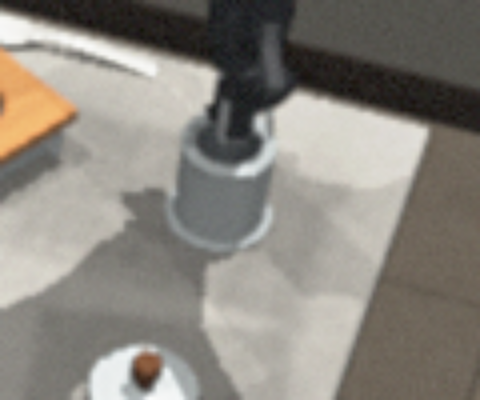

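The rim lies on the cup with 9 N of contact at the expected height. Releasing and lifting clear.

Request:
{"method": "servo_tool", "body": {
  "series": [
    [[0, 0, 1, 0], [0, 0, 1, 0], [0, 0, 1, 0], [0, 0, 1, 0], [0, 0, 1, 0], [0, 0, 1, 0]]
  ],
  "gripper": 1
}}

```text
t: 8.97
ee_pos: [0.4475, -0.2487, 0.093]
orientation: [-65.5, 90.0, 144.5]
wrist_force: [0.1, -0.4, -0.0]
grip_width: 0.0799
```

Request:
{"method": "servo_tool", "body": {
  "series": [
    [[0, 0, 10, 0], [0, 0, 30, 0], [0, 0, 55, 0], [0, 0, 80, 0], [0, 0, 110, 0], [0, 0, 130, 0], [0, 20, 140, 0.12], [10, 50, 140, 0.24], [30, 85, 140, 0.36], [50, 120, 140, 0.48]]
  ]
}}

```text
t: 9.8
ee_pos: [0.4981, -0.1281, 0.2349]
orientation: [99.4, 89.9, -22.9]
wrist_force: [0.4, -1.0, -0.1]
grip_width: 0.0853
```

```bash
python3 - <<'E'
from h import *
s=robot.sense(); p=s["ee_pos"]; print(p.round(4),s["orientation"])
o=[]
for n in("scene","top"):
    im,d,K,R,t=cam(n); W=cloud(d,K,R,t)
    r=np.hypot(W[...,0]-.447,W[...,1]+.248); z=W[...,2]; m=(r<.045)&(z>.055)&(z<.075)
    print(n,m.sum(),circ(W[m]),np.median(z[m]),np.linalg.lstsq(np.c_[W[m][:,:2]-[.447,-.248],np.ones(m.sum())],W[m][:,2],rcond=None)[0].round(3))
    m=(r<.045)&(z>.08)&(z<.115); print("bail",m.sum(),W[m].mean(0).round(3),W[m][:,2].max())
    r=np.hypot(W[...,0]-.612,W[...,1]-.087); m=(r<.034)&(z>.146)&(z<.158); print("dr rim",m.sum(),circ(W[m]) if m.sum()>9 else 0)
    m=(r<.07)&(z>.094)&(z<.106); print("flange",m.sum(),circ(W[m]))
    r=np.hypot(W[...,0]-.62,W[...,1]+.242);m=(r<.035)&(z<.03)
    # hole edge: image-space ellipse of non-orange pixels inside board -> plane z=.04
    h=cv2.cvtColor(im,cv2.COLOR_BGR2HSV); org=((h[...,0]<25)&(h[...,1]>100)&(r<.08)).astype(np.uint8)
    cs,hi=cv2.findContours(org,cv2.RETR_CCOMP,cv2.CHAIN_APPROX_NONE)
    for c,q in zip(cs,hi[0]):
        if len(c)>20 and q[3]>=0:
            P=np.array([plane(u,v,.04,K,R,t) for u,v in c[:,0]]); print("hole",len(c),circ(P))
    o.append(cv2.resize(im[150:290,230:450],None,fx=1.8,fy=1.8))
cv2.imwrite("pics/p5.png",np.hstack(o))
E
```

```text
[ 0.4981 -0.1281  0.2349] [ 99.42213995  89.86684045 -22.856317  ]
scene 235 (array([ 446.5, -245.9]), 30.2, array([ 446.6, -245.9]), 29.4) 0.06304949567015121 [-0.021  0.01   0.062]
bail 71 [ 0.447 -0.245  0.092] 0.09879422411095463
dr rim 168 (array([611.7,  88.4]), 32.1, array([611.5,  87.7]), 31.1)
flange 531 (array([609.3,  91.5]), 43.7, array([609.7,  90.7]), 40.8)
hole 48 (array([ 617.5, -235.1]), 27.4, array([ 617.7, -235.3]), 26.3)
top 148 (array([ 446.7, -252.7]), 29.3, array([ 447.7, -248.8]), 29.0) 0.06397807123084337 [-0.01  -0.007  0.064]
bail 44 [ 0.442 -0.252  0.094] 0.10100746657328982
dr rim 149 (array([611.4,  87.6]), 32.7, array([612.3,  86.6]), 31.2)
flange 508 (array([613. ,  85.3]), 42.0, array([613.2,  85.6]), 41.4)
```

View pics/p5.png

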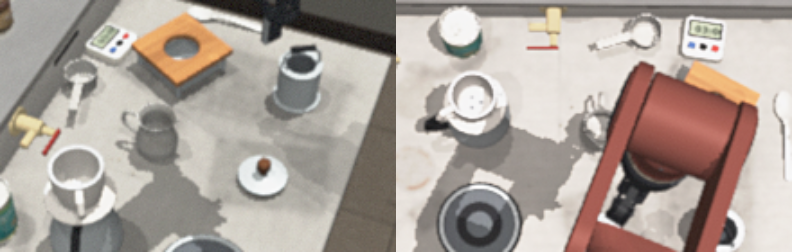

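Filter seated: rim level at z 0.063 and centred within 1 mm. I'm re-checking the stand's hole in the first images, and the arm goes over the dripper.

Request:
{"method": "servo_tool", "body": {
  "series": [
    [[8, 15, 0, 0.12], [22, 41, 0, 0.24], [38, 72, 0, 0.36], [54, 102, 0, 0.48], [68, 130, 0, 0.6], [82, 156, 0, 0.72], [95, 180, 0, 0.84], [105, 200, 0, 0.96], [111, 211, 0, 1.05], [114, 215, 0, 1.09]]
  ]
}}

```text
t: 10.73
ee_pos: [0.6124, 0.0876, 0.2338]
orientation: [89.2, 90.0, 29.5]
wrist_force: [-0.2, 0.4, 0.0]
grip_width: 0.0854
```

```bash
python3 - <<'E'
from h import *
s=robot.sense(); print(s["ee_pos"].round(4),s["orientation"])
for n in("top","scene"):
    D=np.load(n+"0.npz"); im,d,K,R,t=[D[k] for k in("im","d","K","R","t")]
    h=cv2.cvtColor(im,cv2.COLOR_BGR2HSV); W=cloud(d,K,R,t); r=np.hypot(W[...,0]-.62,W[...,1]+.242)
    org=((h[...,0]<25)&(h[...,1]>100)&(r<.085)).astype(np.uint8)
    cs,hi=cv2.findContours(org,cv2.RETR_CCOMP,cv2.CHAIN_APPROX_NONE)
    for c,q in zip(cs,hi[0]):
        if len(c)>20:
            P=np.array([plane(u,v,.04,K,R,t) for u,v in c[:,0]]); print(n,"hole" if q[3]>=0 else "outer",len(c),circ(P),cv2.minAreaRect((P[:,:2]*1000).astype(np.float32)))
E
```

```text
[0.6124 0.0876 0.2338] [89.22068877 89.96621789 29.45009387]
top outer 141 (array([ 620.9, -243.1]), 71.6, array([ 622.4, -241.5]), 67.2) ((620.614501953125, -243.07693481445312), (104.1956787109375, 105.42237091064453), 62.260353088378906)
top hole 60 (array([ 620.5, -242.8]), 28.7, array([ 620.5, -242.6]), 27.9) ((620.6203002929688, -242.82928466796875), (53.35340118408203, 54.7056770324707), 88.74292755126953)
scene outer 111 (array([ 617.1, -235.6]), 72.3, array([ 615.9, -236.4]), 65.2) ((617.828125, -237.1311798095703), (107.74085998535156, 107.88360595703125), 62.116825103759766)
scene hole 48 (array([ 617.3, -235. ]), 27.3, array([ 617.6, -235.3]), 26.2) ((617.27685546875, -236.31399536132812), (50.66741943359375, 50.96868896484375), 57.79856491088867)
```

Request:
{"method": "servo_tool", "body": {
  "series": [
    [[0, 0, -10, 0], [0, 0, -25, 0], [0, 0, -40, 0], [0, 0, -55, 0], [0, 0, -68, 0], [0, 0, -80, 0], [0, 0, -90, 0], [0, 0, -95, 0], [0, 0, -95, 0], [0, 0, -95, 0]]
  ]
}}

```text
t: 11.57
ee_pos: [0.6118, 0.0861, 0.1383]
orientation: [-45.0, 90.0, -105.1]
wrist_force: [0.3, -0.2, 0.2]
grip_width: 0.0856
```

Request:
{"method": "servo_tool", "body": {
  "series": [
    [[0, 0, 0, 0], [0, 0, 0, 0], [0, 0, 0, 0], [0, 0, 0, 0], [0, 0, 0, 0], [0, 0, 0, 0], [0, 0, 0, 0]]
  ],
  "gripper": 0,
  "newtons": 50
}}

```text
t: 12.15
ee_pos: [0.613, 0.0864, 0.1399]
orientation: [64.7, 89.8, 4.6]
wrist_force: [1.3, 1.0, 5.1]
grip_width: 0.0599
```

Request:
{"method": "servo_tool", "body": {
  "series": [
    [[0, 0, 3, 0], [0, 0, 7, 0], [0, 0, 12, 0], [0, 0, 18, 0], [0, 0, 25, 0], [0, 0, 34, 0], [0, 0, 44, 0], [0, 0, 54, 0], [0, 0, 62, 0], [0, 0, 66, 0]]
  ]
}}

```text
t: 12.98
ee_pos: [0.6128, 0.0863, 0.2068]
orientation: [60.8, 89.8, 0.8]
wrist_force: [1.0, -0.1, -3.2]
grip_width: 0.0594
```

```bash
cat > g.py <<'E'
from h import *
import sys
s=robot.sense(); p=s["ee_pos"]; print(p.round(4),s["wrist_force"].round(1),s["grip_width"])
im,d,K,R,t=cam("scene"); W=cloud(d,K,R,t); z=W[...,2]
r=np.hypot(W[...,0]-p[0],W[...,1]-p[1])
zf=p[2]-.138+.0975
m=(r<.06)&(abs(z-zf)<.008); print("flange",m.sum(),circ(W[m]),np.median(z[m]),np.linalg.lstsq(np.c_[W[m][:,:2]-p[:2],np.ones(m.sum())],W[m][:,2],rcond=None)[0].round(3))
cv2.imwrite(f"pics/{sys.argv[1]}.png",cv2.resize(im[120:330,190:430],None,fx=2,fy=2))
E
python3 g.py p6
```

```text
[0.6128 0.0863 0.2068] [ 1.  -0.1 -3.2] 0.05944093480595862
flange 559 (array([611.8,  87.4]), 42.1, array([609.3,  90.3]), 39.1) 0.1658715114827058 [ 0.042 -0.058  0.167]
```

View pics/p6.png

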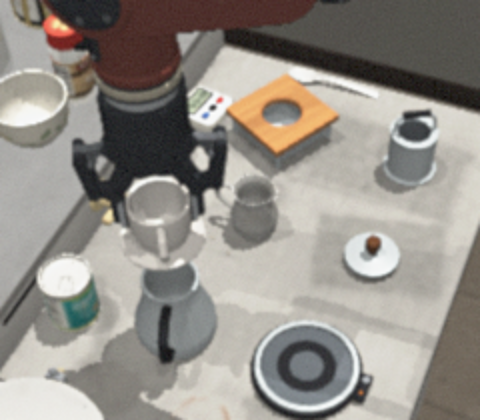

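The dripper is lifted level at crop (158,215), the server stands undisturbed, and the jug is clear. Carrying it to the stand.

Request:
{"method": "servo_tool", "body": {
  "series": [
    [[0, -6, 0, 0], [1, -18, 0, 0], [2, -38, 0, 0], [3, -62, 0, 0], [3, -90, 0, 0], [4, -120, 0, 0], [4, -150, 0, 0], [5, -180, 0, 0], [5, -210, 0, 0], [6, -240, 0, 0]]
  ]
}}

```text
t: 13.87
ee_pos: [0.6164, -0.1562, 0.2031]
orientation: [-124.5, 89.9, 175.4]
wrist_force: [0.6, 0.6, -2.3]
grip_width: 0.0594
```

Request:
{"method": "servo_tool", "body": {
  "series": [
    [[1, -28, 0, 0], [1, -50, 0, 0], [2, -68, 0, 0], [2, -80, 0, 0], [2, -87, 0, 0], [2, -89, 0, 0], [2, -89, -12, 0], [2, -89, -28, 0], [2, -89, -40, 0], [2, -89, -40, 0]]
  ]
}}

```text
t: 14.7
ee_pos: [0.6171, -0.24, 0.1593]
orientation: [-149.8, 89.5, 150.2]
wrist_force: [-1.9, 0.7, -3.0]
grip_width: 0.0596
```

Request:
{"method": "servo_tool", "body": {
  "series": [
    [[0, 0, -10, 0], [0, 0, -20, 0], [0, 0, -25, 0], [0, 0, -25, 0], [0, 0, -25, 0]]
  ]
}}

```text
t: 15.12
ee_pos: [0.6195, -0.2426, 0.1388]
orientation: [-148.6, 89.9, 151.4]
wrist_force: [0.4, 0.7, -2.5]
grip_width: 0.0597
```

```bash
python3 g.py p7; python3 - <<'E'
from h import *
im,d,K,R,t=cam("top");cv2.imwrite("pics/t7.png",im)
W=cloud(d,K,R,t);z=W[...,2];p=robot.sense()["ee_pos"];r=np.hypot(W[...,0]-p[0],W[...,1]-p[1]);m=(r<.06)&(abs(z-(p[2]-.0405))<.008);print(m.sum(),circ(W[m]),z[m].mean())
E
```

```text
[ 0.6195 -0.2426  0.1388] [ 0.4  0.7 -2.5] 0.059694939536595534
flange 301 (array([ 617.7, -239.5]), 41.9, array([ 617.3, -237.9]), 40.0) 0.09751720345376302 [ 0.003 -0.008  0.098]Traceback (most recent call last):
  File "<stdin>", line 3, in <module>
  File "h.py", line 19, in circ
    h=cv2.convexHull((P[:,:2]*1000).astype(np.float32))[:,0]
      ~~~~~~~~~~~~~~~~~~~~~~~~~~~~~~~~~~~~~~~~~~~~~~~~~^^^^^
TypeError: 'NoneType' object is not subscriptable
```

View pics/p7.png

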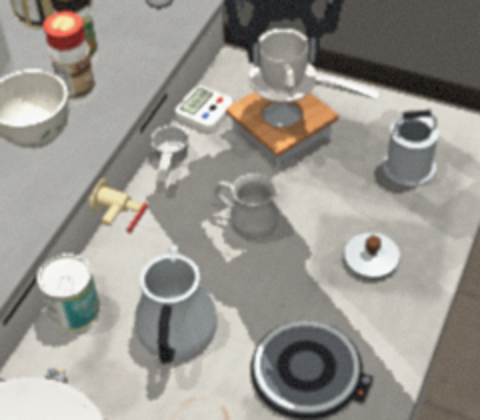

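The dripper hangs level over the stand, within about 2 mm of the hole's centre in the same camera. I'll correct by 1 mm and lower it.

Request:
{"method": "servo_tool", "body": {
  "series": [
    [[1, -1, -6, 0], [1, -1, -14, 0], [1, -1, -22, 0], [1, -1, -30, 0], [1, -1, -37, 0], [1, -1, -43, 0], [1, -1, -48, 0], [1, -1, -51, 0], [1, -1, -53, 0], [1, -1, -53, 0]]
  ]
}}

```text
t: 16.05
ee_pos: [0.6205, -0.2437, 0.0858]
orientation: [-148.1, 90.0, 151.8]
wrist_force: [-0.1, 0.6, -2.8]
grip_width: 0.0594
```

Request:
{"method": "servo_tool", "body": {
  "series": [
    [[0, 0, -1, 0], [0, 0, -2, 0], [0, 0, -3, 0], [0, 0, -3, 0]]
  ]
}}

```text
t: 16.38
ee_pos: [0.6212, -0.244, 0.0849]
orientation: [25.5, 89.9, -34.6]
wrist_force: [-1.7, 1.4, 3.1]
grip_width: 0.0593
```

```bash
python3 g.py p8
```

```text
[ 0.6212 -0.244   0.0849] [-1.7  1.4  3.1] 0.05928702695039687
flange 635 (array([ 620.9, -243.2]), 59.1, array([ 620.6, -241.9]), 56.6) 0.04051755235455084 [ 0.01  -0.025  0.042]
```

Request:
{"method": "servo_tool", "body": {
  "series": [
    [[0, 0, 1, 0], [0, 0, 1, 0], [0, 0, 1, 0], [0, 0, 1, 0], [0, 0, 1, 0], [0, 0, 1, 0]]
  ],
  "gripper": 1
}}

```text
t: 16.93
ee_pos: [0.6206, -0.2437, 0.0841]
orientation: [-157.1, 90.0, 142.9]
wrist_force: [-0.3, -0.1, 0.4]
grip_width: 0.0856
```

Request:
{"method": "servo_tool", "body": {
  "series": [
    [[0, 0, 8, 0], [0, 0, 20, 0], [0, 0, 40, 0], [0, 0, 60, 0], [0, 0, 80, 0], [0, 0, 100, 0], [0, 10, 115, 0], [0, 35, 115, 0], [0, 65, 115, 0], [0, 100, 115, 0]]
  ]
}}

```text
t: 17.77
ee_pos: [0.6211, -0.1435, 0.2012]
orientation: [40.6, 89.8, -19.5]
wrist_force: [1.0, 0.2, 0.4]
grip_width: 0.0853
```

```bash
python3 - <<'E'
from h import *
s=robot.sense(); p=s["ee_pos"]; print(p.round(4),s["orientation"])
for n in("scene","top"):
    im,d,K,R,t=cam(n); W=cloud(d,K,R,t);z=W[...,2]
    if n=="scene": cv2.imwrite("pics/p9.png",cv2.resize(im[120:330,190:430],None,fx=2,fy=2))
    near=lambda x,y,r:np.hypot(W[...,0]-x,W[...,1]-y)<r
    m=near(.62,-.242,.05)&(z>.044)&(z<.056)&(im.min(-1)>150); print("flange",m.sum(),circ(W[m]) if m.sum()>9 else 0,np.median(z[m]))
    m=near(.62,-.242,.038)&(z>.088)&(z<.102)
    if m.sum()>9: print("dr rim",m.sum(),circ(W[m]),np.median(z[m]),np.linalg.lstsq(np.c_[W[m][:,:2]-p[:2],np.ones(m.sum())],W[m][:,2],rcond=None)[0].round(3))
    m=near(.612,.087,.034)&(z>.088)&(z<.102)
    if m.sum()>9: print("server rim",m.sum(),circ(W[m]))
    m=near(.612,.087,.085)&~near(.612,.087,.045)&(z>.02)&(z<.1)&(im.max(-1)<80)&(W[...,1]>.088)
    if m.sum()>9: q=W[m].mean(0)-[.612,.087,0]; print("handle yaw",np.degrees(np.arctan2(-q[0],q[1])),W[m].mean(0))
E
```

```text
[ 0.6211 -0.1435  0.2012] [ 40.64020441  89.84505502 -19.51966221]
flange 103 (array([ 619.5, -240.5]), 41.4, array([ 618.3, -238.5]), 38.6) 0.04535742584196339
dr rim 142 (array([ 621.8, -238.7]), 35.3, array([ 619.7, -241.7]), 31.4) 0.09212618110529941 [-0.005 -0.012  0.091]
server rim 222 (array([612.3,  87. ]), 33.8, array([611.4,  86.5]), 31.4)
handle yaw 20.663266589716887 [0.58929515 0.14720334 0.07263512]
flange 70 (array([ 621.9, -245.4]), 40.9, array([ 620.6, -243.8]), 40.1) 0.04643057353657262
dr rim 72 (array([ 622.5, -245.2]), 31.2, array([ 622.1, -245.2]), 30.1) 0.09371552477038075 [-0.01   0.002  0.094]
server rim 158 (array([612.,  87.]), 33.8, array([612.4,  86.1]), 31.3)
handle yaw 20.31540006168681 [0.5922167  0.14043706 0.06735157]
```

View pics/p9.png

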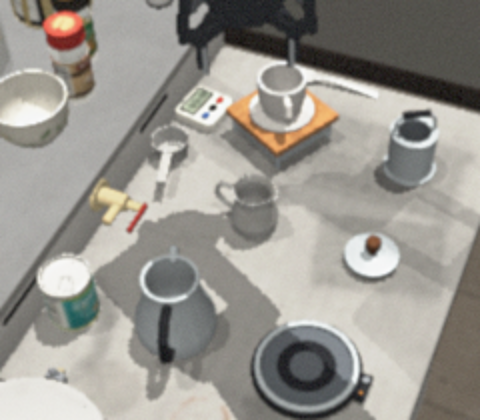

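The dripper is seated level, with its flange on the board and its centre within about 2 mm. The server is undisturbed at (612,86.5) with yaw about 20.5°. Going to its neck.

Request:
{"method": "servo_tool", "body": {
  "series": [
    [[-1, 10, 0, -0.04], [-2, 30, 0, -0.08], [-3, 58, 0, -0.12], [-4, 90, 0, -0.166], [-5, 122, 0, -0.166], [-6, 154, 0, -0.166], [-7, 184, 0, -0.166], [-8, 208, 0, -0.166], [-9, 223, 0, -0.166], [-9, 229, 0, -0.166]]
  ]
}}

```text
t: 18.7
ee_pos: [0.6114, 0.0874, 0.1999]
orientation: [106.1, 90.0, 36.7]
wrist_force: [-0.7, -0.5, 0.3]
grip_width: 0.0855
```

Request:
{"method": "servo_tool", "body": {
  "series": [
    [[0, 0, 0, 0], [0, 0, -12, 0], [0, 0, -30, 0], [0, 0, -50, 0], [0, 0, -70, 0], [0, 0, -88, 0], [0, 0, -100, 0], [0, 0, -109, 0], [0, 0, -114, 0], [0, 0, -114, 0]]
  ]
}}

```text
t: 19.53
ee_pos: [0.611, 0.0845, 0.084]
orientation: [-104.5, 89.9, -174.1]
wrist_force: [-0.2, -0.6, 0.0]
grip_width: 0.0855
```

Request:
{"method": "servo_tool", "body": {
  "series": [
    [[0, 0, 0, 0], [0, 0, 0, 0], [0, 0, 0, 0], [0, 0, 0, 0], [0, 0, 0, 0], [0, 0, 0, 0], [0, 0, 0, 0]]
  ],
  "gripper": 0,
  "newtons": 60
}}

```text
t: 20.12
ee_pos: [0.6134, 0.0853, 0.0872]
orientation: [69.7, 89.8, 0.2]
wrist_force: [2.1, 0.3, 5.9]
grip_width: 0.0595
```

Request:
{"method": "servo_tool", "body": {
  "series": [
    [[0, 0, 2, 0], [0, 0, 5, 0], [0, 0, 10, 0], [0, 0, 16, 0], [0, 0, 23, 0], [0, 0, 31, 0], [0, 0, 39, 0], [0, 0, 46, 0], [0, 0, 50, 0], [0, 0, 50, 0]]
  ]
}}

```text
t: 20.95
ee_pos: [0.6129, 0.0853, 0.1373]
orientation: [71.0, 89.8, 1.4]
wrist_force: [-0.3, 0.3, -4.2]
grip_width: 0.0598
```

Held, with about 0.45 kg showing on the wrist. Moving over the warmer.

Request:
{"method": "servo_tool", "body": {
  "series": [
    [[-4, 0, 0, 0], [-14, -1, 0, 0], [-30, -1, 0, 0], [-50, -2, 0, 0], [-72, -2, 0, 0], [-94, -3, 0, 0], [-115, -4, 0, 0], [-133, -5, 0, 0], [-147, -5, 0, 0], [-155, -5, 0, 0]]
  ]
}}

```text
t: 21.78
ee_pos: [0.4529, 0.0802, 0.134]
orientation: [-109.7, 89.8, -179.2]
wrist_force: [0.7, 0.7, -5.4]
grip_width: 0.0593
```

Request:
{"method": "servo_tool", "body": {
  "series": [
    [[0, 0, 0, 0], [0, 0, 0, 0], [0, 0, 0, 0]]
  ]
}}

```text
t: 22.03
ee_pos: [0.4576, 0.0802, 0.1357]
orientation: [68.2, 89.9, -1.3]
wrist_force: [0.2, -0.8, -4.8]
grip_width: 0.0593
```

```bash
python3 - <<'E'
from h import *
s=robot.sense(); p=s["ee_pos"]; print(p.round(4),s["orientation"],s["wrist_force"])
for n in("scene","top"):
    im,d,K,R,t=cam(n); W=cloud(d,K,R,t);z=W[...,2]; 
    if n=="scene": cv2.imwrite("pics/p10.png",cv2.resize(im[170:370,220:440],None,fx=2,fy=2))
    near=lambda x,y,r:np.hypot(W[...,0]-x,W[...,1]-y)<r
    m=near(.457,.081,.07)&(z>.012)&(z<.022)&(im.min(-1)>130); print("ring",m.sum(),circ(W[m]) if m.sum()>9 else 0)
    m=near(p[0],p[1],.036)&(abs(z-p[2]+.087-.095)<.006)&(im.min(-1)>110); print("srim",m.sum(),circ(W[m]) if m.sum()>9 else 0)
    m=near(p[0],p[1],.05)&(z>.052)&(z<.09); P=W[m]; print("body",m.sum(),P.min(0),P.max(0))
E
```

```text
[0.4576 0.0802 0.1357] [68.23965001 89.89643755 -1.30829134] [ 0.18077541 -0.84491399 -4.75443269]
ring 254 (array([453.5,  80.3]), 60.9, array([456.3,  81.6]), 57.3)
srim 140 (array([455.2,  86.1]), 33.8, array([455.5,  83.6]), 30.4)
body 664 [0.41136478 0.03921735 0.05200292] [0.49947904 0.12670451 0.08991505]
ring 69 (array([443.3,  76.1]), 54.5, array([445.1,  77.7]), 52.9)
srim 1 0
body 64 [0.41370881 0.05493565 0.05317617] [0.44221253 0.12690474 0.08976482]
```

View pics/p10.png

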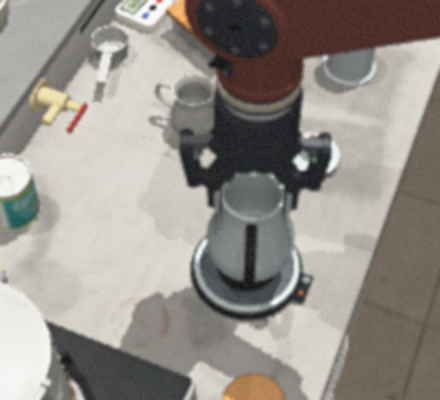

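The server hangs upright and centred inside the ring, within about 2 mm, so it needs to go down about 37 mm.

Request:
{"method": "servo_tool", "body": {
  "series": [
    [[0, 0, -4, 0], [0, 0, -10, 0], [0, 0, -17, 0], [0, 0, -23, 0], [0, 0, -28, 0], [0, 0, -32, 0], [0, 0, -34, 0], [0, 0, -34, 0], [0, 0, -34, 0]]
  ]
}}

```text
t: 22.88
ee_pos: [0.4567, 0.0802, 0.1012]
orientation: [-113.7, 90.0, 176.8]
wrist_force: [-0.9, 0.3, -4.9]
grip_width: 0.0599
```

Request:
{"method": "servo_tool", "body": {
  "series": [
    [[0, 0, -1, 0], [0, 0, -2, 0], [0, 0, -3, 0], [0, 0, -3, 0], [0, 0, -3, 0]]
  ]
}}

```text
t: 23.3
ee_pos: [0.4571, 0.0803, 0.0991]
orientation: [68.5, 90.0, -1.1]
wrist_force: [-1.3, 0.7, 1.0]
grip_width: 0.0595
```

Request:
{"method": "servo_tool", "body": {
  "series": [
    [[0, 0, 1, 0], [0, 0, 1, 0], [0, 0, 1, 0], [0, 0, 1, 0], [0, 0, 1, 0], [0, 0, 1, 0]]
  ],
  "gripper": 1
}}

```text
t: 23.8
ee_pos: [0.4568, 0.0802, 0.0994]
orientation: [72.3, 90.0, 2.8]
wrist_force: [0.6, -0.6, -0.3]
grip_width: 0.0852
```

Request:
{"method": "servo_tool", "body": {
  "series": [
    [[0, 0, 8, 0], [0, 0, 24, 0], [0, 0, 45, 0], [0, 0, 65, 0], [0, 0, 81, 0], [-2, -20, 81, 0], [-5, -55, 81, 0], [-8, -95, 81, 0], [-12, -135, 81, 0], [-14, -168, 81, 0]]
  ]
}}

```text
t: 24.63
ee_pos: [0.4423, -0.0898, 0.1812]
orientation: [28.2, 89.9, -41.4]
wrist_force: [0.7, 0.3, 0.4]
grip_width: 0.0855
```

```bash
python3 - <<'E'
from h import *
s=robot.sense(); p=s["ee_pos"]; print(p.round(4))
for n in("scene","top"):
    im,d,K,R,t=cam(n); W=cloud(d,K,R,t);z=W[...,2]; cv2.imwrite(f"pics/{n}11.png",im)
    near=lambda x,y,r:np.hypot(W[...,0]-x,W[...,1]-y)<r
    m=near(.457,.081,.07)&(z>.012)&(z<.022)&(im.min(-1)>130); print("ring",m.sum(),circ(W[m]) if m.sum()>9 else 0)
    m=near(.457,.081,.036)&(abs(z-.107)<.006)
    if m.sum()>9: print("srim",m.sum(),circ(W[m]),np.median(z[m]),np.linalg.lstsq(np.c_[W[m][:,:2]-p[:2],np.ones(m.sum())],W[m][:,2],rcond=None)[0].round(3))
    m=near(.443,-.087,.03)&(z>.027)&(z<.05); print("knob",m.sum(),circ(W[m]) if m.sum()>9 else 0)
E
```

```text
[ 0.4423 -0.0898  0.1812]
ring 262 (array([457.4,  84.5]), 55.4, array([457.1,  88.4]), 52.7)
srim 240 (array([456.2,  80.4]), 35.2, array([456.1,  80.9]), 31.8) 0.10557152057525551 [ 0.001 -0.014  0.108]
knob 51 (array([441.9, -85. ]), 9.5, array([442. , -85.5]), 8.7)
ring 579 (array([454.7,  81.9]), 59.9, array([458.8,  81.4]), 55.1)
srim 153 (array([456.3,  81.5]), 35.2, array([457.4,  80.1]), 31.0) 0.10628473545820892 [ 0.004 -0.007  0.107]
knob 6 0
```

The server stands level at (457,80.5), its rim at 0.106. Now the lid knob.

Request:
{"method": "servo_tool", "body": {
  "series": [
    [[0, 1, -15, 0], [0, 1, -35, 0], [0, 1, -55, 0], [0, 1, -75, 0], [0, 1, -95, 0], [0, 1, -112, 0], [0, 1, -125, 0], [0, 1, -134, 0], [0, 1, -139, 0], [0, 1, -139, 0]]
  ]
}}

```text
t: 25.57
ee_pos: [0.4421, -0.0861, 0.0406]
orientation: [-134.9, 89.9, 155.5]
wrist_force: [-0.6, 0.0, 0.9]
grip_width: 0.0854
```

Request:
{"method": "servo_tool", "body": {
  "series": [
    [[0, 0, 0, 0], [0, 0, 0, 0], [0, 0, 0, 0], [0, 0, 0, 0], [0, 0, 0, 0], [0, 0, 0, 0], [0, 0, 0, 0], [0, 0, 0, 0], [0, 0, 0, 0], [0, 0, 0, 0]]
  ],
  "gripper": 0,
  "newtons": 35
}}

```text
t: 26.4
ee_pos: [0.4431, -0.0869, 0.0419]
orientation: [43.9, 90.0, -25.6]
wrist_force: [-1.3, 0.2, 4.8]
grip_width: 0.0168
```

Request:
{"method": "servo_tool", "body": {
  "series": [
    [[0, 0, 3, 0], [0, 0, 10, 0], [0, 0, 22, 0], [0, 0, 40, 0], [0, 0, 60, 0], [0, 0, 80, 0], [0, 0, 100, 0], [0, 0, 120, 0], [0, 0, 135, 0], [0, 0, 140, 0]]
  ]
}}

```text
t: 27.23
ee_pos: [0.4442, -0.0873, 0.1842]
orientation: [49.6, 89.7, -19.9]
wrist_force: [0.7, -0.3, -0.6]
grip_width: 0.0168
```

Request:
{"method": "servo_tool", "body": {
  "series": [
    [[0, 0, 0, 0], [0, 0, 0, 0]]
  ]
}}

```text
t: 27.4
ee_pos: [0.4422, -0.0866, 0.1808]
orientation: [-128.3, 90.0, 162.2]
wrist_force: [0.2, -0.3, -0.7]
grip_width: 0.0169
```

```bash
python3 - <<'E'
from h import *
s=robot.sense(); p=s["ee_pos"]; print(p.round(4),s["wrist_force"])
im,d,K,R,t=cam("scene"); W=cloud(d,K,R,t);z=W[...,2]; cv2.imwrite("pics/p12.png",cv2.resize(im[170:370,240:460],None,fx=2,fy=2))
r=np.hypot(W[...,0]-p[0],W[...,1]-p[1]); m=(r<.045)&(z>p[2]-.045)&(z<p[2]-.018)&(im.min(-1)>110)
print("lid",m.sum(),circ(W[m]),np.median(z[m])-p[2],np.linalg.lstsq(np.c_[W[m][:,:2]-p[:2],np.ones(m.sum())],W[m][:,2],rcond=None)[0].round(3))
E
```

```text
[ 0.4422 -0.0866  0.1808] [ 0.17298923 -0.31932747 -0.73379322]
lid 356 (array([441. , -85.2]), 32.2, array([441.2, -85.7]), 31.5) -0.029471487799563295 [ 0.002 -0.038  0.152]
```

View pics/p12.png

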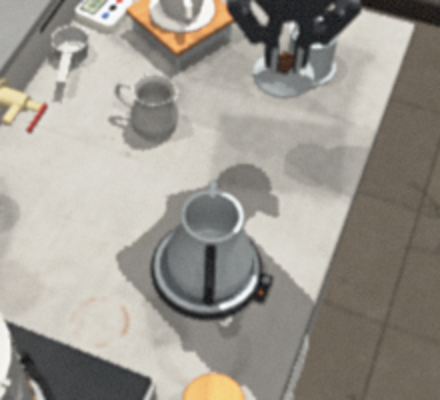

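The lid is held level by its knob at crop (285,70), and the server stands centred in the ring. Moving over its mouth.

Request:
{"method": "servo_tool", "body": {
  "series": [
    [[1, 8, 0, 0], [3, 24, 0, 0], [5, 48, 0, 0], [7, 74, 0, 0], [9, 100, 0, 0], [11, 124, 0, 0], [13, 144, 0, 0], [15, 158, 0, 0], [15, 166, 0, 0], [15, 166, 0, 0]]
  ]
}}

```text
t: 28.28
ee_pos: [0.4567, 0.0808, 0.1801]
orientation: [-119.9, 89.9, 170.7]
wrist_force: [1.8, -0.2, -0.3]
grip_width: 0.0168
```

Request:
{"method": "servo_tool", "body": {
  "series": [
    [[0, 0, 0, 0], [0, 0, -5, 0], [0, 0, -12, 0], [0, 0, -18, 0], [0, 0, -22, 0], [0, 0, -22, 0], [0, 0, -22, 0]]
  ]
}}

```text
t: 28.87
ee_pos: [0.4572, 0.0789, 0.1587]
orientation: [-107.2, 89.9, -176.8]
wrist_force: [0.4, 0.2, 0.4]
grip_width: 0.0169
```

```bash
python3 - <<'E'
from h import *
s=robot.sense(); p=s["ee_pos"]; print(p.round(4),s["wrist_force"])
im,d,K,R,t=cam("scene"); W=cloud(d,K,R,t);z=W[...,2]; cv2.imwrite("pics/p13.png",cv2.resize(im[200:350,260:430],None,fx=3,fy=3))
r=np.hypot(W[...,0]-p[0],W[...,1]-p[1]); m=(r<.045)&(z>p[2]-.04)&(z<p[2]-.018)&(im.min(-1)>110)
print("lid",m.sum(),circ(W[m]),np.median(z[m])-p[2],np.linalg.lstsq(np.c_[W[m][:,:2]-p[:2],np.ones(m.sum())],W[m][:,2],rcond=None)[0].round(3))
E
```

```text
[0.4572 0.0789 0.1587] [0.42361481 0.15489523 0.42503608]
lid 446 (array([457.4,  79.3]), 32.9, array([456.1,  79.2]), 31.6) -0.0294027672554088 [ 0.004 -0.     0.129]
```

View pics/p13.png

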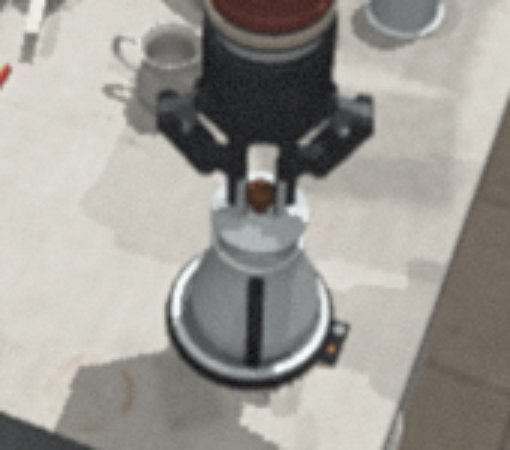

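The lid is level and about 1.5 mm off the mouth's centre. I'll nudge it 1 mm in +y and lower it.

Request:
{"method": "servo_tool", "body": {
  "series": [
    [[0, 1, -4, 0], [0, 1, -8, 0], [0, 1, -12, 0], [0, 1, -15, 0], [0, 1, -17, 0], [0, 1, -18, 0], [0, 1, -18, 0], [0, 1, -18, 0]]
  ]
}}

```text
t: 29.58
ee_pos: [0.4578, 0.0803, 0.1413]
orientation: [71.6, 90.0, 2.1]
wrist_force: [-0.9, 0.2, -0.3]
grip_width: 0.0164
```

Request:
{"method": "servo_tool", "body": {
  "series": [
    [[0, 0, -1, 0], [0, 0, -1, 0], [0, 0, -1, 0]]
  ]
}}

```text
t: 29.83
ee_pos: [0.458, 0.0803, 0.1409]
orientation: [72.6, 90.0, 3.0]
wrist_force: [-1.1, -0.6, 2.9]
grip_width: 0.0166
```

Contact (2.9 N) at the expected height. Releasing, retreating and checking everything.

Request:
{"method": "servo_tool", "body": {
  "series": [
    [[0, 0, 1, 0], [0, 0, 1, 0], [0, 0, 1, 0], [0, 0, 1, 0], [0, 0, 1, 0], [0, 0, 1, 0]]
  ],
  "gripper": 0.6
}}

```text
t: 30.33
ee_pos: [0.4576, 0.0802, 0.1411]
orientation: [-103.8, 90.0, -173.3]
wrist_force: [-0.0, -0.9, 1.1]
grip_width: 0.0512
```

Request:
{"method": "servo_tool", "body": {
  "series": [
    [[0, 0, 8, 0], [0, 0, 25, 0], [0, 0, 50, 0], [0, 0, 80, 0], [0, 0, 110, 0], [0, -20, 130, 0], [0, -50, 130, 0], [0, -85, 130, 0], [0, -120, 130, 0], [0, -150, 130, 0]]
  ]
}}

```text
t: 31.17
ee_pos: [0.4576, -0.0716, 0.2724]
orientation: [37.1, 89.9, -32.4]
wrist_force: [0.6, -0.6, -0.8]
grip_width: 0.0514
```

Request:
{"method": "servo_tool", "body": {
  "series": [
    [[-20, -30, 0, 0], [-35, -65, 0, 0], [-45, -100, 0, 0], [-55, -135, 0, 0], [-65, -170, 0, 0], [-75, -205, 0, 0], [-85, -240, 0, 0], [-95, -275, 0, 0], [-105, -300, 0, 0], [-105, -300, 0, 0]]
  ]
}}

```text
t: 32.0
ee_pos: [0.3509, -0.3743, 0.2722]
orientation: [-28.0, 89.8, -97.8]
wrist_force: [-0.1, 0.3, 0.2]
grip_width: 0.0511
```

```bash
python3 - <<'E'
from h import *
s=robot.sense(); p=s["ee_pos"]; print(p.round(4),s["wrist_force"])
for n in("scene","top"):
    im,d,K,R,t=cam(n); W=cloud(d,K,R,t);z=W[...,2]; print(n); cv2.imwrite(f"pics/{n}14.png",cv2.resize(im[130:330,180:450],None,fx=2,fy=2))
    def q(lab,x,y,r,a,b,white=0):
        m=(np.hypot(W[...,0]-x,W[...,1]-y)<r)&(z>a)&(z<b)&(im.min(-1)>=white)
        if m.sum()>9: print(lab,m.sum(),circ(W[m]),np.median(z[m]).round(4),np.linalg.lstsq(np.c_[W[m][:,:2]-[x,y],np.ones(m.sum())],W[m][:,2],rcond=None)[0].round(3))
    q("lid disc",.457,.081,.036,.1,.117); q("knob",.457,.081,.03,.122,.15); q("ring",.457,.081,.07,.012,.022,130)
    q("filter rim",.447,-.248,.04,.055,.075); q("dr rim",.62,-.242,.038,.088,.102); q("jug",.6,-.085,.06,.02,.1); q("hg",.385,.26,.04,.1,.12); q("tin",.72,.11,.04,.06,.085)
E
```

```text
[ 0.3509 -0.3743  0.2722] [-0.08203252  0.29296791  0.24049207]
scene
lid disc 685 (array([456. ,  80.8]), 35.6, array([456.1,  80.1]), 32.3) 0.1114 [ 0.026 -0.054  0.111]
knob 86 (array([457. ,  80.6]), 9.5, array([456.6,  80.8]), 9.0) 0.1349 [ 0.103 -0.353  0.134]
ring 296 (array([453.7,  82.8]), 61.9, array([457.1,  81.5]), 57.4) 0.0155 [-0.001  0.004  0.016]
filter rim 234 (array([ 446.6, -245.4]), 30.2, array([ 446.5, -245.2]), 29.2) 0.0628 [0.004 0.01  0.062]
dr rim 150 (array([ 618.5, -240. ]), 34.9, array([ 618.9, -241. ]), 32.2) 0.0922 [ 0.002 -0.003  0.092]
jug 566 (array([602.3, -83.8]), 41.0, array([600. , -83.2]), 34.6) 0.042 [ 0.018 -0.21   0.043]
hg 809 (array([384. , 261.2]), 28.2, array([384.2, 261.3]), 27.6) 0.1069 [ 0.005 -0.027  0.107]
tin 518 (array([729.3, 114.2]), 31.2, array([727.8, 113.5]), 29.2) 0.0677 [ 0.055 -0.009  0.068]
top
lid disc 515 (array([458.6,  81.6]), 35.8, array([457.9,  80.3]), 32.1) 0.112 [ 0.021 -0.021  0.112]
knob 55 (array([456.8,  80.4]), 11.4, array([457.6,  79.8]), 9.6) 0.1357 [ 0.255 -0.052  0.135]
ring 305 (array([456.1,  80.6]), 61.0, array([458.8,  80.7]), 56.6) 0.0158 [-0.004 -0.004  0.016]
filter rim 273 (array([ 447.9, -248.2]), 29.8, array([ 447.7, -248.1]), 29.3) 0.0642 [0.009 0.025 0.064]
dr rim 164 (array([ 620.6, -240. ]), 35.6, array([ 619.3, -241.7]), 32.2) 0.0933 [0.014 0.011 0.093]
jug 268 (array([602.1, -85.7]), 39.4, array([599.5, -85.3]), 31.7) 0.0553 [ 0.234 -0.174  0.05 ]
hg 454 (array([386.6, 259.7]), 28.2, array([386. , 259.5]), 27.4) 0.1072 [-0.004  0.018  0.107]
tin 415 (array([730.4, 111.6]), 30.6, array([728.9, 110.9]), 28.6) 0.0687 [0.015 0.032 0.069]
```

View pics/scene14.png

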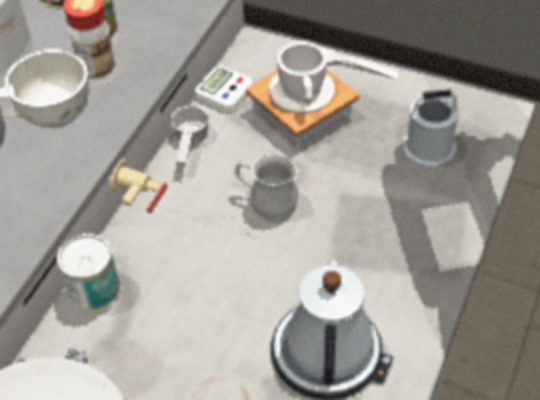

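Everything is in place: the lid is on the server inside the ring (330,310), the dripper is in the stand (302,80), the filter is in the cup (432,120), and the bystanders are unmoved.

```bash
python3 -c "
from rig import robot
print(robot.hand_in())"
```

```text
the job is handed in; nothing more can be done
None
```

The stack is apart and the job was handed in at about 32 s. I moved the filter to the drip cup, the dripper to its stand, the server onto the warmer, then put the lid on the server. No verdict was reported, so this rests on my own checks.

Last checks, using depth images from both cameras:

| Item | Off centre | Height check |
|---|---|---|
| Filter in drip cup | within about 2 mm | rim at 0.063–0.064 m (expected 0.062–0.065) |
| Dripper in stand | about 1–2 mm | rim at 0.092–0.093 m (expected 0.095) |
| Server on warmer | about 1 mm | rim at 0.106 m before the lid went on (expected 0.107) |
| Lid on server | about 1 mm | knob sides and top read 0.135 m (expected 0.125–0.137) |

- **Level:** the rims of the filter, dripper and server fit as level, within about 0.03 rad. The lid was level while held. Once seated, its slope can't be read well because of its domed shape, but it looks level in the picture.
- **Bystanders:** the jug and sand timer stand within about 2 mm of where they were. The tin's start position was only roughly measured, but it stands upright where the first picture showed it. The gripper is clear of everything.
- **Disagreements:** the two cameras differ by 2–3 mm in y throughout. The scene camera showed the stand's hole about 6 mm further in +y than its depth reading of the board centre, because the wooden wall of the hole is visible from that side. I discarded that reading and used the board centre from both cameras, and the dripper dropped in cleanly.

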